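# Hang the tube basket up to drain and latch the rinse tank's cover

### The arm

A 7-joint arm with a two-finger parallel gripper is mounted at the origin on the work surface. World frame = base frame: x ahead of the robot, y to its left, z up, the work surface at z = 0. Lengths are in m, angles in rad, forces in N, time in s.
With the tool pointing down it reaches from about 0.4 to 0.85 m from the base axis. Payload 4.5 kg.
Tool frame: the origin (TCP) lies at the centre of the arm's flange, where the gripper is bolted on; the fingertips stand 166 mm ahead of it and the grasp point (between the pads) lies 147 mm ahead of it (r.grip_depth is the distance from the TCP to the grasp point, in m); z points along the fingers, y is the line along which they close (so a half turn about z gives the same grasp; the last joint's range is limited). The gripper opens to 88 mm and grips with 3 to 60 N. Pads are 18 mm wide; open, the fingers measure 123 mm over their backs; the gripper's body (75 mm by 187 mm) begins 45 mm behind the grasp point.
Start: joints at [-1.156, 0.689, -0.195, 1.565, 0.157, 0.902, -0.215], TCP at [0.232, 0.58, 0.405] pointing down, gripper open.
Joint ranges: [-3.01, 3.01], [-0.46, 2.08], [-1.47, 1.51], [0.13, 2.56], [-1, 4.14], [0.04, 2.09], [-2.66, 2.66]. Speed limits (rad/s): [2.57, 2.57, 3.14, 3.14, 3.14, 3.14, 3.14].

### API

Orientations are given as a unit quaternion [x, y, z, w].
In Python, from plant import status, cams, r, finder gives the robot as it stands.
- The arm moves only by the tool play_rows, never from a script. Its argument "rows" is a list of rows, each a list of 7 numbers: the opening in per cent of the stroke, from 0 (shut) to 100 (fully open), then the shift along the tool's x, y, z in m, then the turn, a rotation vector about the tool's x, y, z in degrees. A call has 1 to 8 rows; each row shifts and turns the commanded pose from where the row before left it, along the tool's axes as they then stand; what a row does not reach is not made up. A row lasts 1/8 s, in which the tool goes at most 62.5 mm and 10.7 degrees, less where a joint would pass 70% of its speed; a pose out of reach is approached as far as the arm can. A call with a gripper value outside its range is refused whole. The fingers move at their own pace and stop on an object; "grip_force" is the grip in N (left out, the last holds). Time passes only in rows, so rows that do not move let the fingers close. It gives the time, the measured TCP pose, the force, the opening and the grip force at its end, in the units of the state.
- status.get_state(): the state, without advancing time (a new reading comes with each control period).
- cams.snapshot(name): name is "scene" or "top"; returns the picture (420x560x3 uint8, red, green, blue); there is no depth.
- cams.camera_params(name): a dict with "vfov" (degrees; the focal length in pixels is half the picture's height over the tangent of half this angle, whatever the lens; pixels are square), "cx", "cy" (the principal point, pixels), "R" (3x3) and "t" (3): a world point X has camera coordinates R X + t. Camera axes: x right, y down, z forward; pixel columns grow to the right and rows downward; lengths in m; the calibration is good to about 2 mm. A picture is of the moment at which its call begins. camera_params takes no time and is no camera call.
- r.finish_job(): hands the job in; it is judged then, once.
Trained networks look in the newest picture that a camera, given by its name, has taken for a name from the list of things; names that differ only in an ending like _2 or _b are one class to them, and where a whole thing is asked for, a point or a joint stands for the part that bears it (a point fixed in the world has none). Each returns a list of dicts, best first, with "score" (0 to 1); they miss things now and then, are a little off and sometimes report something else, mostly with a low value. They report only what shows in the picture. A call takes as long as a camera call. They do not tell look-alikes from the thing itself.
- finder.spot_in(camera, label): "at" ([x, y, z] in m, in the coordinates of the camera as it stood for that picture, good to about 4 mm: the middle of the surface that is visible of it).
- finder.regions_of(camera, label): "mask" (420x560 bool, what is visible of it).
The state is a dict: "clock": time; "q": joint angles; "qd": joint speeds; "joint_torque": joint torques, N m; "tool_pos": TCP position; "eef_rot": TCP orientation; "contact_force": force on the tool from outside, world axes, zero at the start; "moment": the same for the moment, N m; "opening": opening from 0.0 (shut) to 1.0 (fully open); "finger_force": force on a finger pad.
Only numpy, scipy, OpenCV 4.12 (cv2) and the standard library are available. Lean on these libraries where they do the work, as an engineer would, in place of code of your own. Each camera call takes 0.05 s, during which the arm holds its last target. There are 200 camera calls.

### The job

The tubes in the rinse tank are done: lift the basket out by its blue grip and hang it by its bail on the hook of the draining stand, so that it hangs there freely. Then swing the tank's cover shut, without forcing it, until it lies flat and its tab has dropped inside the rim and hooked under it. Leave the bottle, the beaker and the tip box where they stand.

Things in the scene. Friction and masses are not known exactly. Their poses are not given: they have to be found in the camera images.
- tank: Red, open, empty rinse tank fixed to the bench: 200 (x) by 180 (y) by 90 mm high, walls and floor 6 mm. Origin at the centre of its underside, z up. The cover's hinge runs along its +y wall, parallel to x, at y = +90 mm, 93 mm up. On its -y wall the rim is turned inward as a flat lip.
- lip (a point): Middle of the inner edge, top face, of the steel lip along the tank's -y rim (tank frame 0, -66, 90 mm); lip 4 mm thick, reaching from the wall in to y = -66 mm. A tab swung down with the panel sprung out stops on top of it, the cover about 0.09 rad ajar. The panel must be pushed 8 mm or more (best all 14) towards the hinge to let the tab pass inside it.
- cover (a joint): Angle of the cover about its hinge in rad: 0 = shut, flat on the tank; 1.57 = upright; 2.0 = fully open, leaning back over the +y side. The hinge is stiff (0.4 N m of friction): the cover stays where it is left. Pressing on it with more than 60 N counts as forcing it.
- panel: The cover's red panel, 196 mm along the hinge, 6 mm thick, 0.24 kg; origin on the hinge axis, axes as the tank's when shut. It spans 12 to 186 mm from the hinge in its own -y, outer face 5 mm on the +z side of the axis. It can be pushed bodily 14 mm towards the hinge (own +y) against a spring (4 N at first, 7.5 N at the stop) and springs back out when let go.
- tab (a point): Middle of the toe's tip of the 100 mm wide steel tab on the panel's inner side: a stem 143 to 149 mm from the hinge, toe pointing away from the hinge to 162 mm, underside 17 mm below the hinge axis. Once inside the lip and down, letting the panel spring out slides the toe under the lip and locks the cover. Hooked, it is at (0, -72, 79 mm) in the tank frame.
- ridge (a point): Middle of the top of the black push ridge on the panel's outer face: 110 mm long parallel to the hinge, 8 mm wide, 12 mm high, centred 119 mm from the hinge axis. Shut fingers set on the panel between ridge and free edge can push the panel towards the hinge by it.
- grip (a point): Centre of the blue grip block (34 x, 20 y, 48 mm high) on top of the basket's bail; axes are the basket's. The basket (about 0.32 kg, loose, at first on the tank's floor) is an open wire box 85 (x) by 100 (y) by 55 mm high with glass tubes; its underside is 157 mm, its rim 102 mm below this point.
- bail (a point): Top middle of the basket's steel bail (round bar, 7 mm), 32 mm below the centre of the grip. The bail lies in the basket's y-z plane: from this point it slopes down 25 mm to each side, to y = +-46 mm, then goes straight down to the basket's rim, so that the opening under it is 92 mm wide and 70 mm high in the middle.
- stand: Draining stand fixed to the bench: grey base 130 by 140 by 16 mm, steel post 16 mm thick, 286 mm high, at its origin. A hook of 8 mm round steel points in its own -x: from the post at 240 mm up it slopes down to the seat, 70 to 95 mm from the post, then up to the tip. The bail hangs across it (basket y along stand y).
- hook_seat (a point): Where the middle of the bail's bar lies when it hangs in the seat of the hook (stand frame: -82.5, 0, 212.5 mm).
- hook_tip (a point): Top of the upturned tip of the hook (stand frame: -115, 0, 239 mm), marked with a yellow bead.
- bottle_mid (a point): Middle, half-way up, of a loose amber bottle, 64 mm in diameter and 150 mm high. To be left alone.
- beaker_mid (a point): Middle, half-way up, of a loose glass beaker, 68 mm in diameter and 85 mm high. To be left alone.
- tipbox_mid (a point): Middle, half-way up, of a loose blue pipette tip box with a clear top, 80 by 115 by 67 mm. To be left alone.
There are look-alikes about, which are no part of the job. What is shaped like the part that bears grip but green is not meant.

How it is judged:
On the way:
1. the basket hangs by its bail in the seat of the hook, let go, while the cover is still open (distance between bail and hook_seat below 0.022 m and angle between grip's own z axis and vertical below 0.35 rad and contact force between the fingers and anything else below 0.3 N and value of joint cover above 1 rad), for 0.2 s.
At the end, for the whole second after the job is handed in: The basket hangs by its bail in the seat of the hook (bar within 22 mm of the seat point, basket within 0.3 rad of upright); the cover is shut to within 0.03 rad with the toe of its tab under the lip, at least 3 mm beyond the lip's edge (distance between bail and hook_seat below 0.022 m and angle between grip's own z axis and vertical below 0.3 rad and value of joint cover below 0.03 rad and velocity of joint cover below 0.05 rad/s and y of tab in the frame of tank below -0.069 m and z of tab in the frame of tank below 0.085 m); the robot touches nothing.
It fails at once if the cover is forced: the robot presses on it with more than 60 N (contact force between any of the arm, the fingers and panel above 60 N).
It fails at once if the bottle is moved by more than 30 mm or tipped (distance of bottle_mid from where it was at the start of the episode above 0.03 m or angle between bottle_mid's own z axis and vertical above 0.4 rad).
It fails at once if the beaker is moved by more than 30 mm or tipped (distance of beaker_mid from where it was at the start of the episode above 0.03 m or angle between beaker_mid's own z axis and vertical above 0.4 rad).
It fails at once if the tip box is moved by more than 30 mm or tipped (distance of tipbox_mid from where it was at the start of the episode above 0.03 m or angle between tipbox_mid's own z axis and vertical above 0.4 rad).
It also fails if it takes over 69 s, if anything falls off the work surface, if the arm or the gripper's body presses on something with over 40 N, if the wrist force passes 120 N, or if a joint passes its speed limit or range.

## Working session

There is one attempt and no reset: what is moved stays moved. The work goes in short steps, Python scripts to look and compute and a tool call to move; the robot and the scene stay as the last step left them, time stands still between calls to the robot, and variables do not carry over. Pictures are saved under pics/ and viewed, at most 10 in all, crops included, and the job is handed in when it is done.

Besides the shell and the picture viewer there is one more tool, called after "Call:" in YAML: its name, and indented under it one key for each argument. play_rows: Moves the arm, as the interface text tells. Its arguments: {"type":"object","properties":{"rows":{"type":"array","items":{"type":"array","items":{"type":"number"}}},"grip_force":{"type":"number"}},"required":["rows"]}

```bash
mkdir -p pics; cat > h.py <<'E'
import numpy as np, cv2
from plant import status, cams, r, finder
from scipy.spatial.transform import Rotation as Ro
def w(cam,p):
    c=cams.camera_params(cam); return np.array(c["R"]).T@(np.array(p)-np.array(c["t"]))
def pix(cam,X):
    c=cams.camera_params(cam); p=np.array(c["R"])@np.array(X)+np.array(c["t"]); f=210/np.tan(np.radians(c["vfov"])/2)
    return p[:2]/p[2]*f+[c["cx"],c["cy"]]
def ray(cam,uv,z):
    c=cams.camera_params(cam); f=210/np.tan(np.radians(c["vfov"])/2); R=np.array(c["R"]);o=-R.T@np.array(c["t"])
    d=R.T@np.array([(uv[0]-c["cx"])/f,(uv[1]-c["cy"])/f,1]); return o+d*(z-o[2])/d[2]
def shot(cam,name):
    im=cams.snapshot(cam); cv2.imwrite(f"pics/{name}.png",im[:,:,::-1]); return im
E
python3 - <<'E'
from h import *
a=shot("scene","s0");b=shot("top","t0")
for cam in("scene","top"):
  c=cams.camera_params(cam);print(cam,c["vfov"],-np.array(c["R"]).T@np.array(c["t"]))
  for l in["grip","tank","stand","hook_tip","ridge","panel","tab","bottle_mid","beaker_mid","tipbox_mid","lip"]:
    for d in finder.spot_in(cam,l)[:3]:
      X=w(cam,d["at"]);print(cam,l,round(d["score"],2),X.round(3),pix(cam,X).round())
print(status.get_state())
E
```

```text
scene 51.51043464007243 [ 1.01713855 -0.31593469  1.02582878]
scene grip 0.94 [0.492 0.16  0.057] [279. 217.]
scene grip 0.82 [0.382 0.452 0.109] [324. 132.]
scene grip 0.8 [0.302 0.277 0.051] [264. 161.]
scene tank 0.95 [0.521 0.239 0.09 ] [307. 200.]
scene tank 0.66 [0.774 0.001 0.097] [313. 319.]
scene stand 0.73 [0.501 0.258 0.207] [308. 163.]
scene stand 0.72 [ 0.575 -0.235  0.018] [182. 340.]
scene hook_tip 0.85 [ 0.575 -0.244  0.015] [179. 343.]
scene hook_tip 0.2 [0.524 0.239 0.089] [308. 201.]
scene ridge 0.69 [0.502 0.256 0.206] [308. 164.]
scene panel 0.78 [0.504 0.257 0.208] [309. 164.]
scene tab 0.72 [0.507 0.255 0.201] [309. 166.]
scene bottle_mid 0.73 [0.774 0.003 0.098] [314. 318.]
scene beaker_mid 0.86 [ 0.378 -0.115  0.054] [173. 251.]
scene tipbox_mid 0.91 [0.758 0.163 0.064] [353. 277.]
scene tipbox_mid 0.55 [0.523 0.237 0.09 ] [307. 201.]
scene lip 0.77 [0.523 0.24  0.085] [308. 201.]
top 47.84428405417469 [0.42984485 0.10764308 1.49986927]
top grip 0.9 [0.298 0.288 0.047] [227. 298.]
top grip 0.64 [0.378 0.433 0.054] [179. 271.]
top grip 0.62 [0.488 0.166 0.053]
[... 683 characters left out ...]
0397,  0.68906807, -0.19461143,  1.56529336,  0.15731987,
        0.90250485, -0.21507574]), 'qd': array([ 1.40385161e-03,  1.72573810e-03, -1.10494414e-03, -3.00485494e-04,
        6.16751516e-04,  8.91077148e-05,  1.04011978e-03]), 'joint_torque': array([-3.27242951e-04, -5.27488589e+01, -1.26726273e+00, -1.53744507e+01,
       -5.18900226e-02, -7.51177322e-04,  2.26571666e-05]), 'tool_pos': array([0.23226464, 0.58025101, 0.40476473]), 'eef_rot': array([1.89215057e-01, 9.81935669e-01, 5.56645323e-05, 9.56854830e-06]), 'contact_force': array([-0.13456004,  0.58981118,  0.09525864]), 'moment': array([-0.0085093 ,  0.01831096, -0.00726093]), 'finger_force': 0.0, 'opening': 0.9995998719670577}
```

View pics/s0.png

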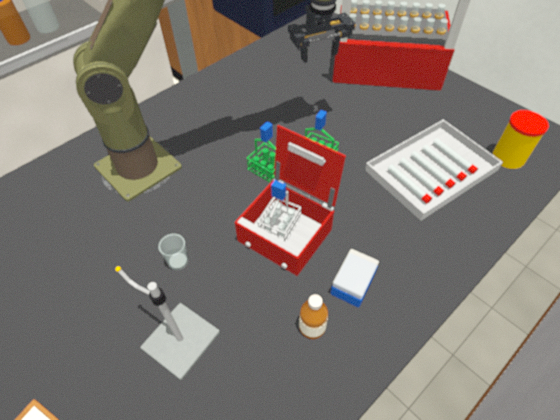

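View pics/t0.png

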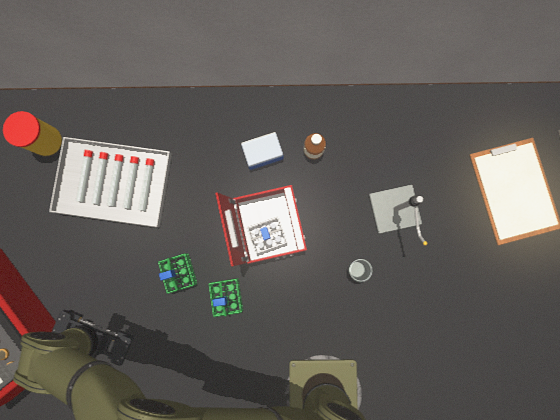

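```bash
python3 - <<'E'
from h import *
a=cv2.imread("pics/s0.png");b=cv2.imread("pics/t0.png")
def c(im,x,y,wd,h,s):return cv2.resize(im[y:y+h,x:x+wd],None,fx=s,fy=s,interpolation=cv2.INTER_CUBIC)
# top tank crop 100x100*4 ; stand 100x100 ; scene tank
L=[c(b,211,175,100,100,4),c(b,360,170,100,75,4),c(a,225,120,125,150,3),c(a,105,255,125,125,3)]
row1=np.hstack([L[0][:300],L[1]])
cv2.imwrite("pics/c1.png",np.hstack([c(b,211,175,100,100,4),np.vstack([L[1],np.zeros((100,400,3),np.uint8)])]))
cv2.imwrite("pics/c2.png",np.hstack([L[2],np.vstack([L[3],np.zeros((75,375,3),np.uint8)])]))
E
```

```text
(no output)
```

View pics/c1.png

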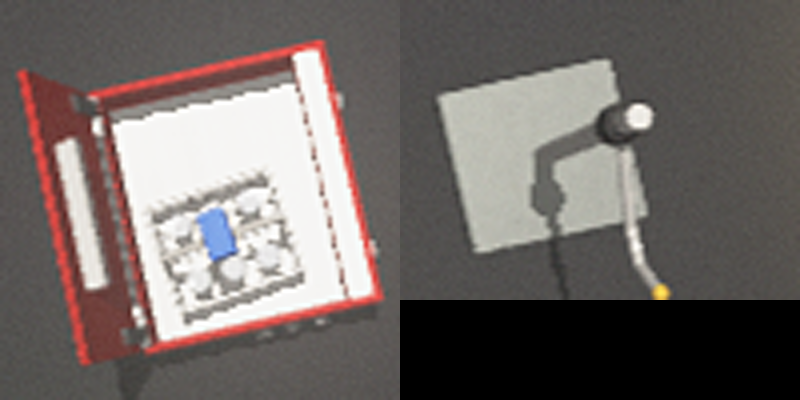

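View pics/c2.png

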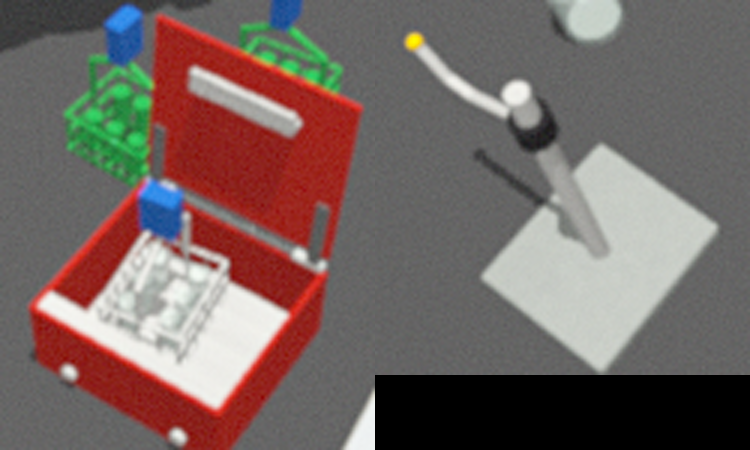

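```bash
cat >> h.py <<'E'
def tri(u1,u2):
    A=[];B=[]
    for cam,u in(("scene",u1),("top",u2)):
        o=ray(cam,u,0);d=ray(cam,u,1)-o;d/=np.linalg.norm(d);P=np.eye(3)-np.outer(d,d);A.append(P);B.append(P@o)
    return np.linalg.lstsq(np.vstack(A),np.hstack(B),rcond=None)[0]
def cen(cam,f,im=None):
    im=cams.snapshot(cam) if im is None else im
    h=cv2.cvtColor(im,cv2.COLOR_RGB2HSV).astype(int);n,l,s,c=cv2.connectedComponentsWithStats(f(h).astype(np.uint8))
    return [(c[i].round(1),s[i,4]) for i in np.argsort(-s[:,4]) if i>0 and s[i,4]>6][:8]
blue=lambda h:(abs(h[...,0]-110)<12)&(h[...,1]>120)&(h[...,2]>90)
yel=lambda h:(abs(h[...,0]-24)<5)&(h[...,1]>170)&(h[...,2]>150)
E
python3 - <<'E'
from h import *
P={}
for cam,n in(("scene","s0"),("top","t0")):
    im=cv2.imread(f"pics/{n}.png")[:,:,::-1].copy()
    print(cam,"blue",cen(cam,blue,im));print("yel",cen(cam,yel,im))
R=[ray("top",u,.09) for u in[(291.5,185.5),(306,249.5),(248.5,262.5),(234.75,198.75)]]
S=[ray("top",u,.016) for u in[(412.5,185),(421.25,223.75),(378.75,232.5),(370,193.75)]]
for Q in(R,S):
    Q=np.array(Q);print(Q.round(3).tolist(),Q.mean(0).round(4),[np.linalg.norm(Q[i]-Q[(i+1)%4]).round(3) for i in range(4)],[np.degrees(np.arctan2(*(Q[i]-Q[(i+1)%4])[1::-1])).round(1) for i in range(4)])
E
```

```text
scene blue [(array([346. , 296.7]), np.int32(264)), (array([266.1, 130.9]), np.int32(210)), (array([278.2, 189.6]), np.int32(206)), (array([320.3, 119.1]), np.int32(180)), (array([369.5, 283.5]), np.int32(16))]
yel [(array([514.5, 147.9]), np.int32(1153)), (array([117.6, 268.3]), np.int32(15))]
top blue [(array([219. , 301.5]), np.int32(101)), (array([165.6, 274.8]), np.int32(100))]
yel []
[[0.632, 0.088, 0.09], [0.44, 0.047, 0.09], [0.403, 0.218, 0.09], [0.594, 0.259, 0.09]] [0.5173 0.1529 0.09  ] [np.float64(0.196), np.float64(0.175), np.float64(0.195), np.float64(0.175)] [np.float64(11.9), np.float64(-77.9), np.float64(-168.0), np.float64(102.6)]
[[0.64, -0.295, 0.016], [0.517, -0.318, 0.016], [0.491, -0.184, 0.016], [0.613, -0.16, 0.016]] [ 0.5652 -0.2394  0.016 ] [np.float64(0.125), np.float64(0.136), np.float64(0.125), np.float64(0.137)] [np.float64(10.5), np.float64(-79.0), np.float64(-169.0), np.float64(101.0)]
```

```bash
python3 - <<'E'
from h import *
b=tri((117.6,268.3),(425,243));g=tri((278.2,189.6),(265.3,233.8));p=tri((152.3,286),(419.5,198.75))
print("bead",b,"grip",g,"posttop",p)
for n,x in(("bead",b),("post",p)):print(pix("scene",x),pix("top",x))
d=p-b;print("hook yaw",np.degrees(np.arctan2(d[1],d[0])),np.hypot(*d[:2]))
# panel: free edge top corners top view, z unknown: scan
T=np.array([.517,.153,0]);y=np.radians(12);R=Ro.from_euler('z',y).as_matrix()
for a in(1.4,1.5,1.57,1.65,1.7,1.8,1.9,2.0):
    print(a,[pix(c,T+R@np.array([sx*.098,.09-.186*np.cos(a)-.005*np.sin(a),.093+.186*np.sin(a)-.0*np.cos(a)])).round(1).tolist() for c in("top","scene") for sx in(1,-1)])
E
```

```text
bead [ 0.45296089 -0.26142759  0.23818502] grip [0.48515296 0.16507461 0.16519246] posttop [ 0.56617517 -0.23739799  0.28556255]
[117.21653944 268.34785961] [424.72831655 242.88216205]
[151.58172737 286.09780645] [419.02239766 198.52794449]
hook yaw 11.983128745371797 0.11573631401347584
1.4 [[239.7, 187.4], [255.7, 261.2], [331.0, 172.6], [262.1, 139.5]]
1.5 [[232.7, 188.8], [248.6, 262.8], [335.1, 167.1], [266.4, 134.5]]
1.57 [[227.8, 189.9], [243.7, 263.9], [338.0, 163.5], [269.5, 131.4]]
1.65 [[222.3, 191.2], [238.0, 265.2], [341.1, 159.8], [272.9, 128.1]]
1.7 [[218.8, 192.0], [234.5, 266.0], [343.0, 157.7], [275.0, 126.3]]
1.8 [[212.1, 193.7], [227.7, 267.5], [346.7, 154.1], [279.2, 123.2]]
1.9 [[205.7, 195.4], [221.1, 269.0], [350.2, 151.1], [283.2, 120.8]]
2.0 [[199.7, 197.2], [214.9, 270.4], [353.3, 148.9], [287.0, 119.0]]
```

```bash
cat >> h.py <<'E'
TK=np.array([.517,.153,0]);TR=Ro.from_euler('z',12.1,degrees=True)
def tk(x,y,z): return TK+TR.apply([x,y,z])
def down(yaw): # closing (tool y) at yaw deg, z down
    y=np.array([np.cos(np.radians(yaw)),np.sin(np.radians(yaw)),0]);z=np.array([0,0,-1.]);return Ro.from_matrix(np.stack([np.cross(y,z),y,z],1))
def plan(way,start=None):
    """way: list of (tcp pos, Ro, nrows, grip%)"""
    if start is None:
        s=status.get_state();start=(np.array(s["tool_pos"]),Ro.from_quat(s["eef_rot"]))
    p,R=np.array(start[0]),start[1]
    for q,Q,n,g in way:
        rv=(R.inv()*Q).as_rotvec()/n;d=(np.array(q)-p)/n
        for i in range(n):
            s=R.inv().apply(d);print([g]+s.round(3).tolist()+np.degrees(rv).round(1).tolist(),end=",")
            p=p+R.apply(s.round(3));R=R*Ro.from_rotvec(np.radians(np.degrees(rv).round(1)))
        print(" ->",p.round(3))
E
python3 - <<'E'
from h import *
Q=down(107.5)
s=status.get_state();p=np.array(s["tool_pos"]);R=Ro.from_quat(s["eef_rot"]);print(R.as_matrix().round(2))
a=tk(.07,.04,.47);b=tk(.07,.04,.405);c=tk(.07,.135,.405)
plan([(p+[.0,0,.07],R,2,0),(a,Q,8,0),(b,Q,2,0),(c,Q,4,0)])
E
```

```text
[[-0.93  0.37  0.  ]
 [ 0.37  0.93  0.  ]
 [ 0.    0.   -1.  ]]
[0, 0.0, 0.0, -0.035, 0.0, 0.0, 0.0],[0, 0.0, 0.0, -0.035, 0.0, 0.0, 0.0], -> [0.232 0.58  0.475]
[0, -0.057, -0.027, 0.001, 0.0, 0.0, -4.9],[0, -0.055, -0.032, 0.001, 0.0, 0.0, -4.9],[0, -0.052, -0.037, 0.001, 0.0, 0.0, -4.9],[0, -0.049, -0.041, 0.001, 0.0, 0.0, -4.9],[0, -0.045, -0.045, 0.001, 0.0, 0.0, -4.9],[0, -0.041, -0.049, 0.001, 0.0, 0.0, -4.9],[0, -0.037, -0.052, 0.001, 0.0, 0.0, -4.9],[0, -0.032, -0.055, 0.001, 0.0, 0.0, -4.9], -> [0.578 0.206 0.467]
[0, 0.001, 0.0, 0.031, 0.0, 0.0, -0.1],[0, 0.001, 0.0, 0.031, 0.0, 0.0, -0.1], -> [0.576 0.206 0.405]
[0, -0.002, 0.024, -0.0, 0.0, 0.0, 0.0],[0, -0.002, 0.024, -0.0, 0.0, 0.0, 0.0],[0, -0.002, 0.024, -0.0, 0.0, 0.0, 0.0],[0, -0.002, 0.024, -0.0, 0.0, 0.0, 0.0], -> [0.555 0.3   0.405]
```

Call:
play_rows:
  rows:
    - [0, 0, 0, -0.04, 0, 0, 0]
    - [0, 0, 0, -0.04, 0, 0, 0]
    - [0, -0.057, -0.027, 0, 0, 0, -4.9]
    - [0, -0.055, -0.032, 0, 0, 0, -4.9]
    - [0, -0.052, -0.037, 0, 0, 0, -4.9]
    - [0, -0.049, -0.041, 0, 0, 0, -4.9]
    - [0, -0.045, -0.045, 0, 0, 0, -4.9]
    - [0, -0.041, -0.049, 0, 0, 0, -4.9]

```text
clock: 2.2
tool_pos: [0.4881, 0.3033, 0.4849]
eef_rot: [-0.068, 0.998, 0.0, 0.0]
contact_force: [0.1, 1.4, 0.4]
opening: 0.12
finger_force: 0.0
```

Call:
play_rows:
  rows:
    - [0, -0.037, -0.052, 0, 0, 0, -4.9]
    - [0, -0.032, -0.055, 0, 0, 0, -4.9]
    - [0, 0, 0, 0, 0, 0, 0]

```text
clock: 2.58
tool_pos: [0.5757, 0.2069, 0.4839]
eef_rot: [-0.146, 0.989, -0.002, 0.001]
contact_force: [0.0, 0.9, -0.5]
opening: 0.006
finger_force: 0.0
```

```bash
python3 - <<'E'
from h import *
Q=down(107.5)
b=tk(.07,.04,.405);c=tk(.07,.135,.405)
plan([(b,Q,3,0),(c,Q,5,0)])
plan([(tk(.07,.07,.43),Q,2,0)],(c,Q))
E
```

```text
[0, -0.0, -0.0, 0.026, -0.1, 0.0, -0.3],[0, -0.0, -0.0, 0.026, -0.1, 0.0, -0.3],[0, -0.0, -0.0, 0.026, -0.1, 0.0, -0.3], -> [0.576 0.207 0.406]
[0, -0.002, 0.019, 0.0, 0.0, 0.0, 0.0],[0, -0.002, 0.019, 0.0, 0.0, 0.0, 0.0],[0, -0.002, 0.019, 0.0, 0.0, 0.0, 0.0],[0, -0.002, 0.019, 0.0, 0.0, 0.0, 0.0],[0, -0.002, 0.019, 0.0, 0.0, 0.0, 0.0], -> [0.557 0.3   0.406]
[0, 0.003, -0.032, -0.012, 0.0, 0.0, 0.0],[0, 0.003, -0.032, -0.012, 0.0, 0.0, 0.0], -> [0.571 0.237 0.429]
```

Call:
play_rows:
  rows:
    - [0, 0, 0, 0.026, 0, 0, 0]
    - [0, 0, 0, 0.026, 0, 0, 0]
    - [0, 0, 0, 0.026, 0, 0, 0]
    - [0, -0.002, 0.019, 0, 0, 0, 0]
    - [0, -0.002, 0.019, 0, 0, 0, 0]
    - [0, -0.002, 0.019, 0, 0, 0, 0]
    - [0, -0.002, 0.019, 0, 0, 0, 0]
    - [0, -0.002, 0.019, 0, 0, 0, 0]

```text
clock: 3.58
tool_pos: [0.5528, 0.3081, 0.407]
eef_rot: [-0.151, 0.989, -0.0, 0.0]
contact_force: [0.5, -2.3, -0.6]
opening: 0.002
finger_force: 0.9
```

Call:
play_rows:
  rows:
    - [0, 0.003, -0.033, -0.006, 0, 0, 0]
    - [30, 0.003, -0.033, -0.03, 0, 0, 0]

```text
clock: 3.82
tool_pos: [0.5664, 0.2435, 0.4418]
eef_rot: [-0.153, 0.988, 0.0, -0.001]
contact_force: [1.1, -0.4, 0.5]
opening: 0.095
finger_force: 0.0
```

```bash
python3 - <<'E'
from h import *
Q=down(107.5)
im=shot("top","t1")
g=np.array([.485,.165,.165+.010+.147])
plan([(g+[0,0,.15],Q,3,100),(g,Q,6,100)])
cv2.imwrite("pics/c3.png",cv2.resize(im[150:300,180:340,::-1],None,fx=4,fy=4))
E
```

```text
[100, 0.034, -0.015, -0.009, -0.1, 0.1, -0.1],[100, 0.034, -0.015, -0.008, -0.1, 0.1, -0.1],[100, 0.034, -0.015, -0.008, -0.1, 0.1, -0.1], -> [0.485 0.165 0.472]
[100, 0.0, -0.0, 0.025, 0.0, 0.0, -0.0],[100, 0.0, -0.0, 0.025, 0.0, 0.0, -0.0],[100, 0.0, -0.0, 0.025, 0.0, 0.0, -0.0],[100, 0.0, -0.0, 0.025, 0.0, 0.0, -0.0],[100, 0.0, -0.0, 0.025, 0.0, 0.0, -0.0],[100, 0.0, -0.0, 0.025, 0.0, 0.0, -0.0], -> [0.485 0.165 0.322]
```

View pics/c3.png

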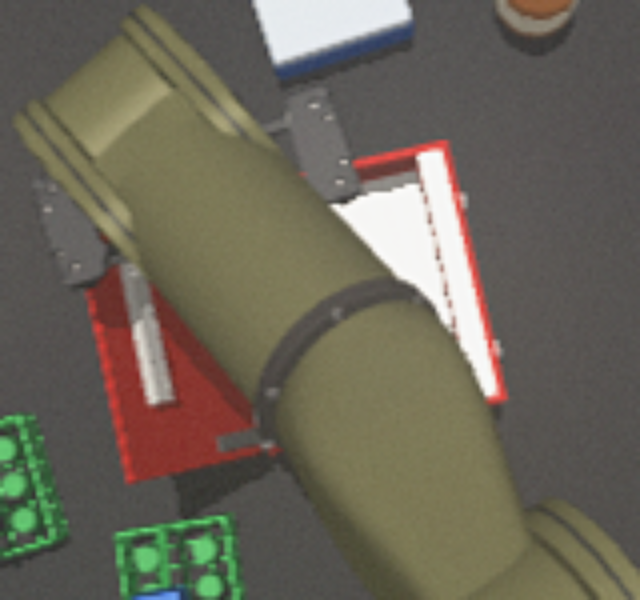

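Call:
play_rows:
  rows:
    - [100, 0.034, -0.015, -0.008, 0, 0, 0]
    - [100, 0.034, -0.015, -0.008, 0, 0, 0]
    - [100, 0.034, -0.015, -0.008, 0, 0, 0]
    - [100, 0, 0, 0, 0, 0, 0]
    - [100, 0, 0, 0.025, 0, 0, 0]
    - [100, 0, 0, 0.025, 0, 0, 0]

```text
clock: 4.62
tool_pos: [0.4841, 0.1707, 0.4166]
eef_rot: [-0.152, 0.988, 0.001, 0.002]
contact_force: [0.5, 0.0, 0.1]
opening: 0.823
finger_force: 0.0
```

```bash
python3 - <<'E'
from h import *
Q=down(107.5)
im=shot("scene","s1");print(cen("scene",blue,im))
g=np.array([.485,.165,.165+.010+.147])
plan([(g,Q,4,100)])
cv2.imwrite("pics/c4.png",cv2.resize(im[80:260,200:380,::-1],None,fx=3,fy=3))
E
```

```text
[(array([345.9, 296.7]), np.int32(266)), (array([278.4, 189.6]), np.int32(211)), (array([320.3, 119.2]), np.int32(167)), (array([370. , 282.5]), np.int32(14))]
[100, -0.0, -0.001, 0.023, 0.0, -0.0, -0.0],[100, -0.0, -0.001, 0.023, 0.0, -0.0, -0.0],[100, -0.0, -0.001, 0.023, 0.0, -0.0, -0.0],[100, -0.0, -0.001, 0.023, 0.0, -0.0, -0.0], -> [0.484 0.166 0.322]
```

View pics/c4.png

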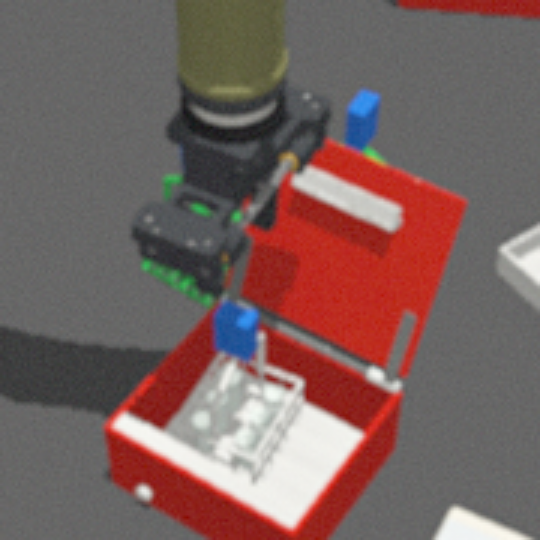

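Call:
play_rows:
  rows:
    - [100, 0, -0.001, 0.024, 0, 0, 0]
    - [100, 0, -0.001, 0.024, 0, 0, 0]
    - [100, 0, -0.001, 0.024, 0, 0, 0]
    - [100, 0, -0.001, 0.023, 0, 0, 0]
    - [100, 0, 0, 0, 0, 0, 0]
    - [0, 0, 0, 0, 0, 0, 0]
    - [0, 0, 0, 0, 0, 0, 0]
    - [0, 0, 0, 0, 0, 0, 0]
  grip_force: 35

```text
clock: 5.68
tool_pos: [0.4846, 0.1651, 0.3224]
eef_rot: [-0.151, 0.989, 0.0, 0.001]
contact_force: [-0.4, 0.0, 0.9]
opening: 0.684
finger_force: 0.0
```

Call:
play_rows:
  rows:
    - [0, 0, 0, 0, 0, 0, 0]
    - [0, 0, 0, 0, 0, 0, 0]
    - [0, 0, 0, 0, 0, 0, 0]
    - [0, 0, 0, 0, 0, 0, 0]
    - [0, 0, 0, -0.01, 0, 0, 0]
    - [0, 0, 0, -0.02, 0, 0, 0]
    - [0, 0, 0, -0.03, 0, 0, 0]
    - [0, 0, 0, -0.03, 0, 0, 0]

```text
clock: 6.68
tool_pos: [0.484, 0.1647, 0.4127]
eef_rot: [-0.151, 0.989, -0.0, -0.001]
contact_force: [0.4, 0.0, -3.4]
opening: 0.22
finger_force: 34.8
```

```bash
cat >> h.py <<'E'
PO=np.array([.5657,-.2385,0]);SY=11.7;SR=Ro.from_euler('z',SY,degrees=True)
def st(x,y,z): return PO+SR.apply([x,y,z])
E
python3 - <<'E'
from h import *
Q=down(SY+90)
a=st(-.185,0,.465)
s=status.get_state();p=np.array(s["tool_pos"]);R=Ro.from_quat(s["eef_rot"])
plan([(p+[0,0,.05],R,2,0),(a,Q,14,0)])
E
```

```text
[0, 0.0, -0.0, -0.025, 0.0, 0.0, 0.0],[0, 0.0, -0.0, -0.025, 0.0, 0.0, 0.0], -> [0.484 0.165 0.463]
[0, 0.016, -0.028, -0.0, -0.0, -0.0, 0.4],[0, 0.016, -0.028, -0.0, -0.0, -0.0, 0.4],[0, 0.016, -0.028, -0.0, -0.0, -0.0, 0.4],[0, 0.016, -0.028, -0.0, -0.0, -0.0, 0.4],[0, 0.015, -0.028, -0.0, -0.0, -0.0, 0.4],[0, 0.015, -0.028, -0.0, -0.0, -0.0, 0.4],[0, 0.015, -0.029, -0.0, -0.0, -0.0, 0.4],[0, 0.015, -0.029, -0.0, -0.0, -0.0, 0.4],[0, 0.015, -0.029, -0.0, -0.0, -0.0, 0.4],[0, 0.014, -0.029, -0.0, -0.0, -0.0, 0.4],[0, 0.014, -0.029, -0.0, -0.0, -0.0, 0.4],[0, 0.014, -0.029, -0.0, -0.0, -0.0, 0.4],[0, 0.014, -0.029, -0.0, -0.0, -0.0, 0.4],[0, 0.014, -0.029, -0.0, -0.0, -0.0, 0.4], -> [ 0.384 -0.276  0.463]
```

Call:
play_rows:
  rows:
    - [0, 0, 0, -0.025, 0, 0, 0]
    - [0, 0, 0, -0.025, 0, 0, 0]
    - [0, 0.016, -0.028, 0, 0, 0, 0.4]
    - [0, 0.016, -0.028, 0, 0, 0, 0.4]
    - [0, 0.016, -0.028, 0, 0, 0, 0.4]
    - [0, 0.016, -0.028, 0, 0, 0, 0.4]
    - [0, 0.015, -0.028, 0, 0, 0, 0.4]
    - [0, 0.015, -0.028, 0, 0, 0, 0.4]

```text
clock: 7.68
tool_pos: [0.4408, -0.0238, 0.4619]
eef_rot: [-0.13, 0.991, -0.0, -0.0]
contact_force: [0.7, 0.1, -3.8]
opening: 0.225
finger_force: 34.8
```

Call:
play_rows:
  rows:
    - [0, 0.015, -0.029, 0, 0, 0, 0.4]
    - [0, 0.015, -0.029, 0, 0, 0, 0.4]
    - [0, 0.015, -0.029, 0, 0, 0, 0.4]
    - [0, 0.014, -0.029, 0, 0, 0, 0.4]
    - [0, 0.014, -0.029, 0, 0, 0, 0.4]
    - [0, 0.014, -0.029, 0, 0, 0, 0.4]
    - [0, 0.014, -0.029, 0, 0, 0, 0.4]
    - [0, 0.014, -0.029, 0, 0, 0, 0.4]

```text
clock: 8.68
tool_pos: [0.3836, -0.2761, 0.4619]
eef_rot: [-0.103, 0.995, 0.0, -0.0]
contact_force: [0.8, 0.1, -2.9]
opening: 0.226
finger_force: 34.8
```

```bash
python3 - <<'E'
from h import *
Q=down(SY+90)
im=shot("scene","s2");print(cen("scene",blue,im),cen("scene",yel,im))
s=status.get_state();p=np.array(s["tool_pos"]);print(p, pix("scene",p-[0,0,.157]))
plan([(st(-.185,0,.444),Q,2,0),(st(-.0825,0,.444),Q,5,0)])
cv2.imwrite("pics/c5.png",cv2.resize(im[200:400,50:250,::-1],None,fx=3,fy=3))
E
```

```text
[(array([ 84.1, 235. ]), np.int32(317)), (array([346.1, 296.7]), np.int32(268)), (array([266.1, 131.3]), np.int32(200)), (array([320.3, 119.3]), np.int32(169)), (array([369.5, 283.5]), np.int32(16))] [(array([514.5, 148. ]), np.int32(1154)), (array([118. , 268.7]), np.int32(9))]
[ 0.38198799 -0.28076823  0.4617226 ] [ 80.07575039 235.39655253]
[0, -0.002, 0.002, 0.009, -0.1, -0.1, -0.2],[0, -0.002, 0.002, 0.009, -0.1, -0.1, -0.2], -> [ 0.385 -0.276  0.444]
[0, -0.02, 0.0, -0.0, 0.0, 0.0, 0.0],[0, -0.02, 0.0, -0.0, 0.0, 0.0, 0.0],[0, -0.02, 0.0, -0.0, 0.0, 0.0, 0.0],[0, -0.02, 0.0, -0.0, 0.0, 0.0, 0.0],[0, -0.02, 0.0, -0.0, 0.0, 0.0, 0.0], -> [ 0.483 -0.256  0.444]
```

View pics/c5.png

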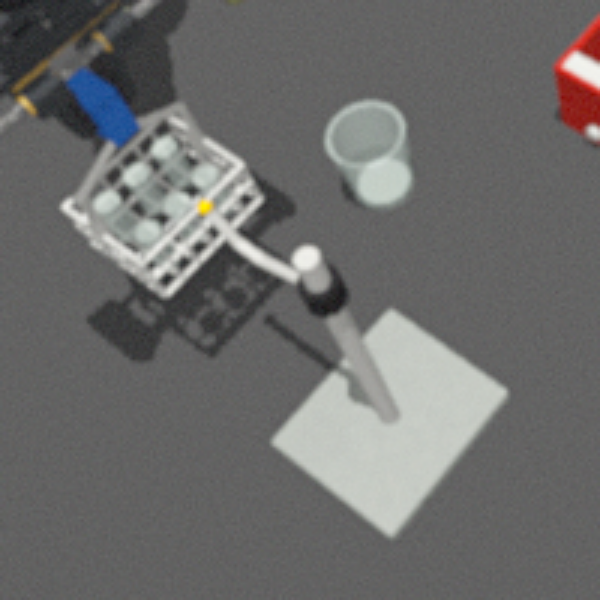

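```bash
python3 - <<'E'
from h import *
s=status.get_state();p=np.array(s["tool_pos"]);R=SR
for n,v in dict(top=(0,0,-.133),bot=(0,0,-.181),bail=(0,0,-.189),c1=(-.042,-.05,-.259),c2=(.042,-.05,-.259),c3=(.042,.05,-.259),c4=(-.042,.05,-.259),b1=(-.042,-.05,-.314),b2=(.042,-.05,-.314),b3=(.042,.05,-.314)).items():
    print(n,((pix("scene",p+R.apply(v))-[50,200])*3).round())
E
```

```text
top [76. 86.]
bot [104. 126.]
bail [108. 132.]
c1 [ 51. 204.]
c2 [128. 264.]
c3 [234. 163.]
c4 [157. 110.]
b1 [ 80. 240.]
b2 [155. 298.]
b3 [254. 200.]
```

Call:
play_rows:
  rows:
    - [0, 0, 0, 0.01, 0, 0, 0]
    - [0, 0, 0, 0.009, 0, 0, 0]
    - [0, 0, 0, 0, 0, 0, 0]
    - [0, 0, 0, 0, 0, 0, 0]

```text
clock: 9.22
tool_pos: [0.3846, -0.2746, 0.4427]
eef_rot: [-0.103, 0.995, 0.0, 0.0]
contact_force: [0.4, 0.2, -2.9]
opening: 0.223
finger_force: 34.8
```

```bash
python3 - <<'E'
from h import *
Q=down(SY+90)
print(status.get_state()["tool_pos"])
plan([(st(-.085,0,.445),Q,6,0),(st(-.085,0,.400),Q,4,0)])
E
```

```text
[ 0.38463532 -0.27464512  0.44268384]
[0, -0.017, -0.0, -0.0, 0.0, 0.0, 0.0],[0, -0.017, -0.0, -0.0, 0.0, 0.0, 0.0],[0, -0.017, -0.0, -0.0, 0.0, 0.0, 0.0],[0, -0.017, -0.0, -0.0, 0.0, 0.0, 0.0],[0, -0.017, -0.0, -0.0, 0.0, 0.0, 0.0],[0, -0.017, -0.0, -0.0, 0.0, 0.0, 0.0], -> [ 0.484 -0.254  0.443]
[0, 0.001, -0.0, 0.011, 0.0, 0.0, 0.0],[0, 0.001, -0.0, 0.011, 0.0, 0.0, 0.0],[0, 0.001, -0.0, 0.011, 0.0, 0.0, 0.0],[0, 0.001, -0.0, 0.011, 0.0, 0.0, 0.0], -> [ 0.481 -0.254  0.399]
```

Call:
play_rows:
  rows:
    - [0, -0.017, 0, 0, 0, 0, 0]
    - [0, -0.017, 0, 0, 0, 0, 0]
    - [0, -0.017, 0, 0, 0, 0, 0]
    - [0, -0.017, 0, 0, 0, 0, 0]
    - [0, -0.017, 0, 0, 0, 0, 0]
    - [0, -0.016, 0, 0, 0, 0, 0]
    - [0, 0, 0, 0, 0, 0, 0]

```text
clock: 10.1
tool_pos: [0.4845, -0.254, 0.4426]
eef_rot: [-0.103, 0.995, 0.0, 0.001]
contact_force: [-1.0, -0.1, -3.3]
opening: 0.225
finger_force: 34.8
```

```bash
python3 - <<'E'
from h import *
im=shot("scene","s3");im2=shot("top","t3")
cv2.imwrite("pics/c6.png",np.hstack([cv2.resize(im[210:360,60:190,::-1],None,fx=3,fy=3),cv2.resize(im2[160:310,340:470,::-1],None,fx=3,fy=3)]))
E
```

```text
(no output)
```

View pics/c6.png

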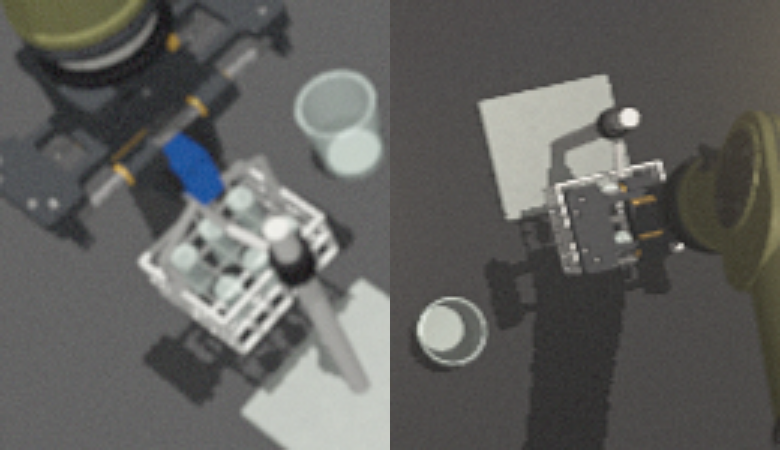

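Call:
play_rows:
  rows:
    - [0, 0, 0, 0.01, 0, 0, 0]
    - [0, 0, 0, 0.01, 0, 0, 0]
    - [0, 0, 0, 0.008, 0, 0, 0]
    - [0, 0, 0, 0.005, 0, 0, 0]
    - [0, 0, 0, 0.003, 0, 0, 0]
    - [0, 0, 0, 0, 0, 0, 0]

```text
clock: 10.95
tool_pos: [0.4832, -0.2546, 0.4066]
eef_rot: [-0.103, 0.995, 0.0, -0.0]
contact_force: [0.1, 0.1, -3.4]
opening: 0.224
finger_force: 34.8
```

Call:
play_rows:
  rows:
    - [0, 0, 0, 0.002, 0, 0, 0]
    - [0, 0, 0, 0.002, 0, 0, 0]
    - [0, 0, 0, 0.001, 0, 0, 0]
    - [0, 0, 0, 0, 0, 0, 0]

```text
clock: 11.45
tool_pos: [0.4834, -0.2547, 0.4036]
eef_rot: [-0.103, 0.995, -0.001, 0.001]
contact_force: [-3.0, 1.1, 10.0]
opening: 0.224
finger_force: 34.8
```

Call:
play_rows:
  rows:
    - [0, 0, 0, -0.001, 0, 0, 0]
    - [40, 0, 0, 0, 0, 0, 0]
    - [70, 0, 0, 0, 0, 0, 0]
    - [70, 0, 0, 0, 0, 0, 0]
    - [70, 0, 0, 0, 0, 0, 0]
    - [70, 0, 0, 0, 0, 0, 0]

```text
clock: 12.2
tool_pos: [0.4832, -0.2547, 0.4026]
eef_rot: [-0.103, 0.995, 0.0, -0.0]
contact_force: [0.1, -0.4, -0.9]
opening: 0.7
finger_force: 0.0
```

Call:
play_rows:
  rows:
    - [70, 0, 0, 0, 0, 0, 0]
    - [70, 0, 0, -0.01, 0, 0, 0]
    - [70, 0, 0, -0.02, 0, 0, 0]
    - [70, 0, 0, -0.03, 0, 0, 0]
    - [70, 0, 0, -0.03, 0, 0, 0]
    - [70, 0, 0, -0.02, 0, 0, 0]

```text
clock: 12.95
tool_pos: [0.4833, -0.2546, 0.5149]
eef_rot: [-0.103, 0.995, -0.001, 0.001]
contact_force: [0.0, 0.6, -0.4]
opening: 0.7
finger_force: 0.0
```

```bash
python3 - <<'E'
from h import *
im=shot("scene","s4");im2=shot("top","t4")
b=cen("scene",blue,im);print(b,cen("top",blue,im2))
x=st(-.0825,0,.2445);print(pix("scene",x),pix("top",x))
cv2.imwrite("pics/c7.png",np.hstack([cv2.resize(im[210:360,60:190,::-1],None,fx=3,fy=3),cv2.resize(im2[160:310,340:470,::-1],None,fx=3,fy=3)]))
E
```

```text
[(array([126.2, 274.5]), np.int32(332)), (array([346. , 296.7]), np.int32(265)), (array([266. , 131.2]), np.int32(198)), (array([320.3, 119.2]), np.int32(168)), (array([370. , 282.5]), np.int32(14))] [(array([166.1, 274.7]), np.int32(105)), (array([219. , 301.4]), np.int32(103))]
[127.06793471 274.89785616] [422.60179544 230.7484577 ]
```

View pics/c7.png

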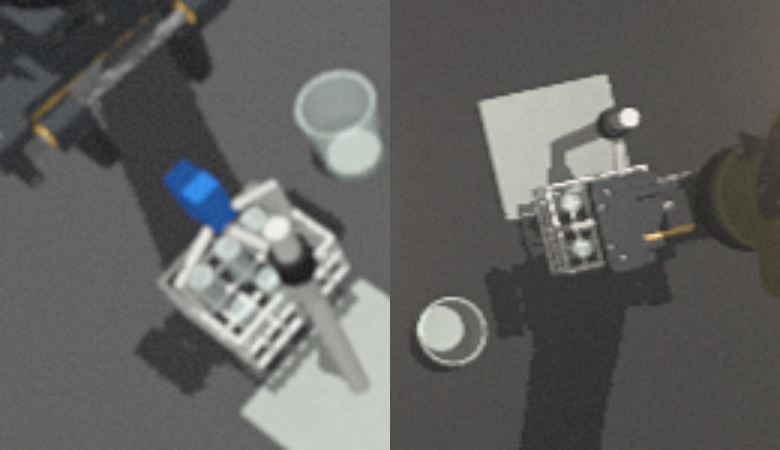

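```bash
python3 - <<'E'
from h import *
Q=down(102.1)
print(status.get_state()["q"].round(2))
plan([(tk(0,.22,.515),Q,14,0),(tk(0,.22,.396),Q,5,0)])
E
```

```text
[ 0.63  0.47 -0.36  1.64  0.19  1.05  1.98]
[0, -0.008, 0.044, -0.0, -0.0, 0.0, -0.0],[0, -0.008, 0.044, -0.0, -0.0, 0.0, -0.0],[0, -0.008, 0.044, -0.0, -0.0, 0.0, -0.0],[0, -0.008, 0.044, -0.0, -0.0, 0.0, -0.0],[0, -0.008, 0.044, -0.0, -0.0, 0.0, -0.0],[0, -0.008, 0.044, -0.0, -0.0, 0.0, -0.0],[0, -0.008, 0.044, -0.0, -0.0, 0.0, -0.0],[0, -0.008, 0.044, -0.0, -0.0, 0.0, -0.0],[0, -0.008, 0.044, -0.0, -0.0, 0.0, -0.0],[0, -0.008, 0.044, -0.0, -0.0, 0.0, -0.0],[0, -0.008, 0.044, -0.0, -0.0, 0.0, -0.0],[0, -0.008, 0.044, -0.0, -0.0, 0.0, -0.0],[0, -0.008, 0.044, -0.0, -0.0, 0.0, -0.0],[0, -0.008, 0.044, -0.0, -0.0, 0.0, -0.0], -> [0.468 0.371 0.514]
[0, -0.0, -0.001, 0.024, -0.0, 0.1, -0.1],[0, -0.0, -0.001, 0.024, -0.0, 0.1, -0.1],[0, -0.0, -0.001, 0.024, -0.0, 0.1, -0.1],[0, -0.001, -0.001, 0.024, -0.0, 0.1, -0.1],[0, -0.001, -0.001, 0.024, -0.0, 0.1, -0.1], -> [0.471 0.366 0.394]
```

Call:
play_rows:
  rows:
    - [70, -0.008, 0.02, -0.01, 0, 0, 0]
    - [0, -0.008, 0.044, 0, 0, 0, 0]
    - [0, -0.008, 0.044, 0, 0, 0, 0]
    - [0, -0.008, 0.044, 0, 0, 0, 0]
    - [0, -0.008, 0.044, 0, 0, 0, 0]
    - [0, -0.008, 0.044, 0, 0, 0, 0]
    - [0, -0.008, 0.044, 0, 0, 0, 0]
    - [0, -0.008, 0.044, 0, 0, 0, 0]

```text
clock: 14.05
tool_pos: [0.4778, 0.0824, 0.5224]
eef_rot: [-0.104, 0.995, 0.0, -0.001]
contact_force: [0.2, 0.4, 0.0]
opening: 0.007
finger_force: 0.0
```

Call:
play_rows:
  rows:
    - [0, -0.008, 0.044, 0, 0, 0, 0]
    - [0, -0.008, 0.044, 0, 0, 0, 0]
    - [0, -0.008, 0.044, 0, 0, 0, 0]
    - [0, -0.008, 0.044, 0, 0, 0, 0]
    - [0, -0.008, 0.044, 0, 0, 0, 0]
    - [0, -0.007, 0.044, 0, 0, 0, 0]
    - [0, -0.005, 0.044, 0, 0, 0, 0]
    - [0, 0, 0, 0, 0, 0, 0]

```text
clock: 15.05
tool_pos: [0.4633, 0.3965, 0.5219]
eef_rot: [-0.107, 0.994, 0.001, -0.002]
contact_force: [-0.7, -1.1, -1.1]
opening: 0.002
finger_force: 0.0
```

```bash
python3 - <<'E'
from h import *
Q=down(102.1)
im=shot("scene","s5")
cv2.imwrite("pics/c8.png",cv2.resize(im[80:260,200:380,::-1],None,fx=3,fy=3))
plan([(tk(0,.22,.396),Q,5,0)])
# arc: tip-contact path
W=[]
for y,z in[(.19,.230),(.165,.232),(.14,.234),(.115,.236),(.09,.236),(.065,.235),(.04,.232),(.015,.226)]:W.append((tk(0,y,z+.166),Q,1,0))
plan(W,(tk(0,.22,.396),Q))
E
```

```text
[0, -0.0, -0.005, 0.025, 0.0, -0.0, -0.0],[0, -0.0, -0.005, 0.025, 0.0, -0.0, -0.0],[0, -0.0, -0.005, 0.025, 0.0, -0.0, -0.0],[0, -0.0, -0.005, 0.025, 0.0, -0.0, -0.0],[0, -0.0, -0.005, 0.025, 0.0, -0.0, -0.0], -> [0.47  0.37  0.397]
[0, -0.0, -0.03, 0.0, 0.0, 0.0, 0.0], -> [0.477 0.339 0.396]
[0, -0.0, -0.025, -0.002, 0.0, 0.0, 0.0], -> [0.482 0.314 0.398]
[0, -0.0, -0.025, -0.002, 0.0, 0.0, 0.0], -> [0.488 0.29  0.4  ]
[0, -0.0, -0.025, -0.002, 0.0, 0.0, 0.0], -> [0.493 0.265 0.402]
[0, -0.0, -0.025, 0.0, 0.0, 0.0, 0.0], -> [0.498 0.241 0.402]
[0, -0.0, -0.025, 0.001, 0.0, 0.0, 0.0], -> [0.503 0.217 0.401]
[0, -0.0, -0.025, 0.003, 0.0, 0.0, 0.0], -> [0.509 0.192 0.398]
[0, 0.0, -0.025, 0.006, 0.0, 0.0, 0.0], -> [0.514 0.168 0.392]
```

View pics/c8.png

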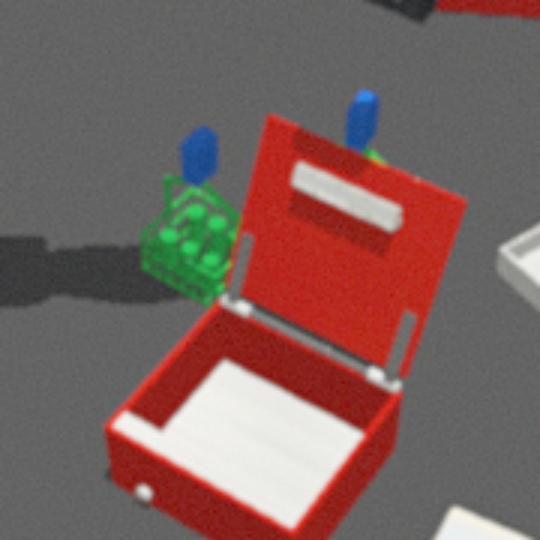

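Call:
play_rows:
  rows:
    - [0, 0, -0.005, 0.025, 0, 0, 0]
    - [0, 0, -0.005, 0.025, 0, 0, 0]
    - [0, 0, -0.005, 0.025, 0, 0, 0]
    - [0, 0, -0.005, 0.025, 0, 0, 0]
    - [0, 0, -0.005, 0.025, 0, 0, 0]
    - [0, 0, -0.01, 0, 0, 0, 0]
    - [0, 0, -0.01, 0, 0, 0, 0]
    - [0, 0, -0.01, 0, 0, 0, 0]

```text
clock: 16.1
tool_pos: [0.4785, 0.3373, 0.3991]
eef_rot: [-0.102, 0.995, 0.001, 0.001]
contact_force: [-0.4, 3.3, -0.2]
opening: 0.007
finger_force: 1.8
```

Call:
play_rows:
  rows:
    - [0, 0, -0.015, -0.001, 0, 0, 0]
    - [0, 0, -0.015, -0.001, 0, 0, 0]
    - [0, 0, -0.015, -0.001, 0, 0, 0]
    - [0, 0, -0.015, -0.001, 0, 0, 0]
    - [0, 0, -0.015, -0.001, 0, 0, 0]

```text
clock: 16.73
tool_pos: [0.4935, 0.2628, 0.4026]
eef_rot: [-0.102, 0.995, -0.001, -0.0]
contact_force: [-0.4, 2.2, 1.5]
opening: 0.006
finger_force: 1.2
```

```bash
python3 - <<'E'
from h import *
Q=down(102.1);s=status.get_state();p=s["tool_pos"];l=TR.inv().apply(p-TK);print(l.round(4))
W=[]
for a,S in[(1.45,.145),(1.35,.15),(1.25,.155),(1.15,.16),(1.05,.165),(.95,.165),(.85,.165),(.75,.165),(.65,.165),(.55,.165),(.45,.165),(.35,.165),(.27,.165)]:
    e=np.array([-np.cos(a),np.sin(a)]);n=np.array([np.sin(a),np.cos(a)]);c=np.array([.09,.093])+S*e+.005*n
    W.append((tk(0,c[0]+.0175,c[1]+.166),Q,1,0))
plan(W)
E
```

```text
[1.000e-04 1.123e-01 4.026e-01]
[0, -0.0, -0.017, -0.001, -0.1, -0.0, -0.3], -> [0.497 0.246 0.404]
[0, -0.0, -0.016, -0.003, 0.0, -0.0, -0.0], -> [0.5   0.231 0.407]
[0, -0.0, -0.016, -0.001, 0.0, -0.0, -0.0], -> [0.504 0.215 0.408]
[0, -0.0, -0.017, 0.0, 0.0, -0.0, -0.0], -> [0.507 0.198 0.408]
[0, -0.0, -0.017, 0.003, 0.0, -0.0, -0.0], -> [0.511 0.182 0.405]
[0, -0.0, -0.014, 0.008, 0.0, -0.0, -0.0], -> [0.514 0.168 0.397]
[0, -0.0, -0.013, 0.01, 0.0, -0.0, -0.0], -> [0.516 0.155 0.387]
[0, -0.0, -0.012, 0.011, 0.0, -0.0, -0.0], -> [0.519 0.144 0.376]
[0, -0.0, -0.011, 0.013, 0.0, -0.0, -0.0], -> [0.521 0.133 0.363]
[0, -0.0, -0.01, 0.013, 0.0, -0.0, -0.0], -> [0.523 0.123 0.349]
[0, -0.0, -0.008, 0.014, 0.0, -0.0, -0.0], -> [0.525 0.115 0.335]
[0, -0.0, -0.007, 0.015, 0.0, -0.0, -0.0], -> [0.526 0.108 0.32 ]
[0, -0.0, -0.005, 0.013, 0.0, -0.0, -0.0], -> [0.527 0.103 0.307]
```

Call:
play_rows:
  rows:
    - [0, 0, -0.017, -0.001, 0, 0, 0]
    - [0, 0, -0.016, -0.003, 0, 0, 0]
    - [0, 0, -0.016, -0.001, 0, 0, 0]
    - [0, 0, -0.017, 0, 0, 0, 0]
    - [0, 0, -0.017, 0.003, 0, 0, 0]

```text
clock: 17.35
tool_pos: [0.5105, 0.1818, 0.4046]
eef_rot: [-0.103, 0.995, -0.0, -0.0]
contact_force: [-0.2, 2.9, -0.6]
opening: 0.007
finger_force: 0.8
```

Call:
play_rows:
  rows:
    - [0, 0, -0.014, 0.008, 0, 0, 0]
    - [0, 0, -0.013, 0.01, 0, 0, 0]
    - [0, 0, -0.012, 0.011, 0, 0, 0]
    - [0, 0, -0.011, 0.013, 0, 0, 0]
    - [0, 0, -0.01, 0.013, 0, 0, 0]

```text
clock: 17.98
tool_pos: [0.5228, 0.1237, 0.3487]
eef_rot: [-0.103, 0.995, -0.0, -0.0]
contact_force: [1.1, 0.8, 1.2]
opening: 0.007
finger_force: 0.6
```

Call:
play_rows:
  rows:
    - [0, 0, -0.008, 0.014, 0, 0, 0]
    - [0, 0, -0.007, 0.015, 0, 0, 0]
    - [0, 0, -0.005, 0.013, 0, 0, 0]
    - [0, 0, 0, 0, 0, 0, 0]

```text
clock: 18.48
tool_pos: [0.5262, 0.1043, 0.3064]
eef_rot: [-0.103, 0.995, -0.0, -0.001]
contact_force: [0.4, 0.2, -0.0]
opening: 0.005
finger_force: 0.0
```

```bash
python3 - <<'E'
from h import *
p=status.get_state()["tool_pos"];print(TR.inv().apply(p-TK).round(4))
im=shot("scene","s6")
for d in finder.spot_in("scene","panel")[:2]+finder.spot_in("scene","ridge")[:2]: print(d["score"],TR.inv().apply(w("scene",d["at"])-TK).round(3))
h=cv2.cvtColor(im,cv2.COLOR_RGB2HSV).astype(int)
m=((h[...,0]<8)|(h[...,0]>172))&(h[...,1]>140)&(h[...,2]>70);m=m.astype(np.uint8);m[:100]=0
n,L,s,c=cv2.connectedComponentsWithStats(m);i=1+np.argmax(s[1:,4]);print(s[i])
hull=cv2.convexHull(np.argwhere(L==i)[:,::-1].astype(np.int32));print(cv2.approxPolyDP(hull,3,True)[:,0].tolist())
for a in(.15,.2,.25,.27,.3,.35,.4):
    print(a,[pix("scene",tk(sx*.098,.09-.186*np.cos(a)+.005*np.sin(a),.093+.186*np.sin(a)+.005*np.cos(a))).round(1).tolist() for sx in(1,-1)])
E
```

```text
[-0.0012 -0.0495  0.3064]
0.9 [ 0.046 -0.008  0.129]
[ 235  191   99   84 3572]
[[333, 211], [330, 230], [297, 274], [237, 239], [236, 220], [291, 191]]
0.15 [[295.0, 252.1], [231.3, 215.6]]
0.2 [[295.5, 249.5], [231.4, 213.0]]
0.25 [[296.1, 246.9], [231.6, 210.3]]
0.27 [[296.3, 245.7], [231.7, 209.2]]
0.3 [[296.8, 244.0], [231.9, 207.5]]
0.35 [[297.6, 241.1], [232.4, 204.5]]
0.4 [[298.5, 238.0], [232.9, 201.5]]
```

```bash
python3 - <<'E'
from h import *
im=cams.snapshot("scene")
for d in finder.regions_of("scene","panel")[:1]:
    m=d["mask"].astype(np.uint8);print(d["score"],m.sum());h=cv2.convexHull(np.argwhere(m)[:,::-1].astype(np.int32));print(cv2.approxPolyDP(h,2.5,True)[:,0].tolist())
for a in(0.,.09,.2,.27):
    print(a,[pix("scene",tk(sx*.098,.09-s*np.cos(a)+.005*np.sin(a),.093+s*np.sin(a)+.005*np.cos(a))).round(1).tolist() for s in(.186,.012) for sx in(1,-1)])
print([pix("scene",tk(x,y,z)).round(1).tolist() for x,y,z in((.1,-.09,.09),(-.1,-.09,.09),(.1,-.09,0),(-.1,-.09,0))])
for c in range(255,300,6):
    print(c,[ '%d,%d,%d'%tuple(im[y,c]) for y in range(222,262,3)])
E
```

```text
0.7 1892
[[330, 213], [296, 245], [267, 230], [246, 202], [295, 192], [327, 208]]
0.0 [[294.2, 258.8], [231.7, 222.6], [330.2, 212.0], [270.0, 180.9]]
0.09 [[294.6, 255.0], [231.4, 218.6], [330.4, 211.6], [270.1, 180.5]]
0.2 [[295.5, 249.5], [231.4, 213.0], [330.5, 211.1], [270.3, 180.0]]
0.27 [[296.3, 245.7], [231.7, 209.2], [330.7, 210.8], [270.4, 179.8]]
[[296.2, 259.1], [232.9, 222.5], [295.6, 276.6], [236.0, 241.1]]
255 ['74,78,81', '48,49,46', '90,90,89', '166,150,145', '148,35,29', '137,25,23', '143,37,26', '143,41,36', '140,30,32', '143,39,30', '95,78,79', '103,103,101', '90,90,94', '61,60,60']
261 ['61,66,70', '54,57,55', '48,52,53', '84,88,88', '163,159,152', '149,37,33', '142,36,36', '141,33,26', '144,41,35', '138,33,26', '142,33,20', '105,56,48', '64,67,69', '105,103,105']
267 ['150,30,28', '153,39,35', '149,38,24', '168,163,158', '163,164,161', '160,162,158', '182,53,46', '146,40,40', '142,36,30', '143,27,26', '144,37,31', '142,28,32', '121,65,64', '102,102,102']
273 ['135,41,39', '149,33,23', '177,40,39', '227,40,32', '164,145,141', '163,162,157', '160,162,159', '154,71
[... 159 characters left out ...]
133,131', '164,165,161', '161,163,160', '161,101,97', '156,23,25', '140,33,33', '142,37,30', '144,33,33', '143,34,30']
285 ['227,43,35', '226,49,42', '228,52,40', '228,48,36', '228,54,41', '228,48,33', '173,122,116', '162,165,161', '162,163,160', '153,118,114', '151,32,26', '141,36,30', '141,36,36', '137,17,19']
291 ['225,49,36', '227,52,41', '228,52,44', '226,45,28', '226,46,32', '227,47,26', '228,49,31', '185,105,99', '159,162,159', '159,159,156', '154,126,123', '169,22,16', '138,28,18', '142,37,35']
297 ['139,54,48', '225,43,32', '227,54,42', '228,51,38', '227,48,39', '227,42,31', '226,43,30', '230,54,37', '184,87,85', '164,164,158', '186,186,183', '233,192,185', '197,33,24', '151,42,33']
```

Call:
play_rows:
  rows:
    - [0, 0, -0.003, 0.007, 0, 0, 0]
    - [0, 0, -0.002, 0.007, 0, 0, 0]
    - [0, 0, 0, 0.003, 0, 0, 0]
    - [0, 0, 0.004, 0.0005, 0, 0, 0]
    - [0, 0, 0.004, 0.0005, 0, 0, 0]
    - [0, 0, 0, 0, 0, 0, 0]

```text
clock: 19.48
tool_pos: [0.5259, 0.1085, 0.2898]
eef_rot: [-0.103, 0.995, 0.0, 0.0]
contact_force: [1.0, 0.6, -0.2]
opening: 0.006
finger_force: 0.0
```

Call:
play_rows:
  rows:
    - [0, 0, 0.004, 0.0005, 0, 0, 0]
    - [0, 0, 0.004, 0.0005, 0, 0, 0]
    - [0, 0, 0, 0, 0, 0, 0]

```text
clock: 19.85
tool_pos: [0.5246, 0.115, 0.2888]
eef_rot: [-0.102, 0.995, -0.001, 0.0]
contact_force: [0.9, -3.2, 2.1]
opening: 0.004
finger_force: 1.7
```

Call:
play_rows:
  rows:
    - [0, 0, 0.004, 0.0005, 0, 0, 0]
    - [0, 0, 0.004, 0.0005, 0, 0, 0]
    - [0, 0, 0.003, 0.0005, 0, 0, 0]
    - [0, 0, 0, 0, 0, 0, 0]

```text
clock: 20.35
tool_pos: [0.5224, 0.1255, 0.2871]
eef_rot: [-0.102, 0.995, -0.001, -0.0]
contact_force: [1.1, -5.4, 0.1]
opening: 0.004
finger_force: 3.0
```

Call:
play_rows:
  rows:
    - [0, 0, 0.003, 0.0005, 0, 0, 0]
    - [0, 0, 0.003, 0.0005, 0, 0, 0]
    - [0, 0, 0, 0, 0, 0, 0]

```text
clock: 20.72
tool_pos: [0.5216, 0.1292, 0.2863]
eef_rot: [-0.101, 0.995, -0.003, -0.0]
contact_force: [1.6, -10.6, 3.9]
opening: 0.008
finger_force: 5.4
```

Call:
play_rows:
  rows:
    - [0, 0, 0.002, 0.0003, 0, 0, 0]
    - [0, 0, 0.002, 0.0003, 0, 0, 0]
    - [0, 0, 0, 0, 0, 0, 0]

```text
clock: 21.1
tool_pos: [0.5215, 0.1301, 0.2858]
eef_rot: [-0.099, 0.995, -0.006, -0.0]
contact_force: [4.3, -16.4, 6.7]
opening: 0.007
finger_force: 8.9
```

Call:
play_rows:
  rows:
    - [0, 0, -0.003, 0, 0, 0, 0]
    - [0, 0, -0.0005, 0.003, 0, 0, 0]
    - [0, 0, -0.0005, 0.003, 0, 0, 0]
    - [0, 0, -0.0005, 0.003, 0, 0, 0]
    - [0, 0, -0.0005, 0.003, 0, 0, 0]
    - [0, 0, 0, 0, 0, 0, 0]

```text
clock: 21.85
tool_pos: [0.5222, 0.1266, 0.2734]
eef_rot: [-0.1, 0.995, -0.004, -0.0]
contact_force: [3.1, -12.7, 1.1]
opening: 0.002
finger_force: 6.8
```

Call:
play_rows:
  rows:
    - [0, 0, -0.001, 0.002, 0, 0, 0]
    - [0, 0, -0.001, 0.003, 0, 0, 0]
    - [0, 0, -0.0005, 0.002, 0, 0, 0]
    - [0, 0, 0, 0.001, 0, 0, 0]
    - [0, 0, 0, 0, 0, 0, 0]

```text
clock: 22.48
tool_pos: [0.5226, 0.1253, 0.2664]
eef_rot: [-0.101, 0.995, -0.003, 0.0]
contact_force: [2.8, -11.0, 9.1]
opening: 0.006
finger_force: 6.2
```

Call:
play_rows:
  rows:
    - [0, 0, 0, 0.001, 0, 0, 0]
    - [0, 0, 0, 0.0015, 0, 0, 0]
    - [0, 0, 0, 0, 0, 0, 0]

```text
clock: 22.85
tool_pos: [0.5227, 0.1252, 0.2641]
eef_rot: [-0.101, 0.995, -0.003, 0.0]
contact_force: [1.4, -12.0, 11.2]
opening: 0.006
finger_force: 6.5
```

Call:
play_rows:
  rows:
    - [0, 0, 0, 0.001, 0, 0, 0]
    - [0, 0, 0, 0.001, 0, 0, 0]
    - [0, 0, 0, 0, 0, 0, 0]

```text
clock: 23.22
tool_pos: [0.5227, 0.1252, 0.2632]
eef_rot: [-0.101, 0.995, -0.004, 0.001]
contact_force: [-1.2, -13.1, 22.8]
opening: 0.004
finger_force: 11.7
```

```bash
python3 - <<'E'
from h import *
im=cams.snapshot("scene")
for c in (285,288,291): print(c,[ '%d:%d,%d,%d'%(y,*im[y,c]) for y in range(238,266,2)])
for a in(0.,.03,.06,.09): # lower free-edge line, pushed 14mm / not
  for sh in(0,.014):
    P=[pix("scene",tk(sx*.098,.09+sh-.186*np.cos(a)+.005*np.sin(a),.093+.186*np.sin(a)+.005*np.cos(a))) for sx in(1,-1)]
    print(a,sh,[round(P[1][1]+(c-P[1][0])*(P[0][1]-P[1][1])/(P[0][0]-P[1][0]),1) for c in(285,288,291)])
E
```

```text
285 ['238:233,47,32', '240:232,51,40', '242:233,55,35', '244:235,55,43', '246:214,60,55', '248:205,172,166', '250:224,119,115', '252:166,32,23', '254:136,24,17', '256:142,33,29', '258:144,37,38', '260:145,40,33', '262:145,59,56', '264:214,205,199']
288 ['238:232,47,38', '240:234,57,45', '242:233,54,41', '244:232,49,33', '246:233,46,27', '248:210,73,67', '250:202,160,156', '252:222,88,78', '254:159,30,30', '256:141,38,30', '258:141,35,25', '260:142,30,32', '262:144,35,34', '264:141,35,30']
291 ['238:232,58,41', '240:232,48,36', '242:232,55,38', '244:230,51,40', '246:232,49,33', '248:233,46,27', '250:207,127,121', '252:228,183,178', '254:214,69,61', '256:148,32,24', '258:138,31,28', '260:138,32,28', '262:144,37,38', '264:141,29,24']
0.0 0 [np.float64(253.5), np.float64(255.2), np.float64(257.0)]
0.0 0.014 [np.float64(247.7), np.float64(249.4), np.float64(251.2)]
0.03 0 [np.float64(252.2), np.float64(254.0), np.float64(255.7)]
0.03 0.014 [np.float64(246.4), np.float64(248.2), np.float64(249.9)]
0.06 0 [np.float64(250.9), np.float64(252.6), np.float64(254.3)]
0.06 0.014 [np.float64(245.1), np.float64(246.8), np.float64(248.5)]
0.09 0 [np.float64(249.4), np.float64(251.2), np.float64(252.9)]
0.09 0.014 [np.float64(243.6), np.float64(245.4), np.float64(247.1)]
```

Call:
play_rows:
  rows:
    - [0, 0, 0, -0.001, 0, 0, 0]
    - [0, 0, -0.004, 0, 0, 0, 0]
    - [0, 0, -0.004, 0, 0, 0, 0]
    - [0, 0, -0.004, 0, 0, 0, 0]
    - [0, 0, -0.004, 0, 0, 0, 0]
    - [0, 0, -0.004, 0, 0, 0, 0]
    - [0, 0, -0.002, 0, 0, 0, 0]
    - [0, 0, 0, 0, 0, 0, 0]

```text
clock: 24.28
tool_pos: [0.526, 0.1095, 0.2636]
eef_rot: [-0.103, 0.995, 0.002, 0.001]
contact_force: [-3.7, -0.0, 13.4]
opening: 0.008
finger_force: 7.4
```

```bash
python3 - <<'E'
from h import *
im=cams.snapshot("scene")
for c in (285,288,291): print(c,[ '%d:%d,%d,%d'%(y,*im[y,c]) for y in range(244,266,2)])
E
```

```text
285 ['244:233,53,37', '246:233,55,32', '248:233,53,39', '250:235,50,33', '252:216,45,35', '254:139,27,30', '256:140,36,26', '258:134,24,24', '260:139,35,27', '262:143,45,46', '264:163,146,144']
288 ['244:232,47,38', '246:232,56,41', '248:233,60,39', '250:233,49,38', '252:234,56,41', '254:202,47,40', '256:138,32,29', '258:138,34,34', '260:141,40,36', '262:137,34,25', '264:139,29,18']
291 ['244:232,47,39', '246:233,53,42', '248:233,55,38', '250:233,48,39', '252:234,57,41', '254:235,47,44', '256:195,38,28', '258:135,28,21', '260:138,36,28', '262:138,35,17', '264:139,41,36']
```

Call:
play_rows:
  rows:
    - [0, 0, 0, -0.003, 0, 0, 0]
    - [0, 0, 0, -0.005, 0, 0, 0]
    - [0, 0, 0, -0.02, 0, 0, 0]
    - [0, 0, 0, -0.04, 0, 0, 0]
    - [0, 0, 0, -0.05, 0, 0, 0]
    - [0, 0, 0, -0.05, 0, 0, 0]
    - [0, 0, 0, 0, 0, 0, 0]
    - [0, 0, 0, 0, 0, 0, 0]

```text
clock: 25.32
tool_pos: [0.5258, 0.1072, 0.4296]
eef_rot: [-0.103, 0.995, -0.0, -0.0]
contact_force: [0.1, -0.6, -0.2]
opening: 0.006
finger_force: 0.0
```

```bash
python3 - <<'E'
from h import *
im=cams.snapshot("scene")
for c in (258,270,285,291):
    col=im[:,c].astype(int);b=(col[:,0]>205)&(col[:,1]<100);print(c,np.where(b[200:280])[0].max()+200)
for a in(0.,.03,.06,.09):
    P=[pix("scene",tk(sx*.098,.09-.186*np.cos(a)+.005*np.sin(a),.093+.186*np.sin(a)+.005*np.cos(a))) for sx in(1,-1)]
    print(a,[round(P[1][1]+(c-P[1][0])*(P[0][1]-P[1][1])/(P[0][0]-P[1][0]),1) for c in(258,270,285,291)])
print(cen("scene",blue,im)[:3])
for d in finder.spot_in("scene","bottle_mid")[:1]+finder.spot_in("scene","beaker_mid")[:1]:print(w("scene",d["at"]).round(3))
E
```

```text
Traceback (most recent call last):
ValueError: zero-size array to reduction operation maximum which has no identity
```

```bash
python3 - <<'E'
from h import *
im=cams.snapshot("scene")
for c in (245,262,285,291): print(c,[ '%d:%d,%d'%(y,im[y,c,0],im[y,c,1]) for y in range(int(254-(291-c)*.575)-10,int(254-(291-c)*.575)+12,2)])
for a in(0.,.03,.09):
    P=[pix("scene",tk(sx*.098,.09-.186*np.cos(a)+.005*np.sin(a),.093+.186*np.sin(a)+.005*np.cos(a))) for sx in(1,-1)]
    print(a,[round(P[1][1]+(c-P[1][0])*(P[0][1]-P[1][1])/(P[0][0]-P[1][0]),1) for c in(245,262,285,291)])
print(cen("scene",blue,im)[:3])
for d in finder.spot_in("scene","bottle_mid")[:1]+finder.spot_in("scene","beaker_mid")[:1]:print(w("scene",d["at"]).round(3))
E
```

```text
245 ['217:149,26', '219:153,37', '221:152,35', '223:153,33', '225:157,30', '227:161,31', '229:156,30', '231:147,29', '233:146,39', '235:143,31', '237:145,33']
262 ['227:156,41', '229:155,31', '231:155,38', '233:163,38', '235:217,48', '237:235,56', '239:202,44', '241:140,34', '243:140,31', '245:140,33', '247:137,28']
285 ['240:234,47', '242:231,50', '244:234,54', '246:232,52', '248:235,54', '250:234,44', '252:214,44', '254:138,27', '256:141,36', '258:139,37', '260:138,27']
291 ['244:234,57', '246:233,55', '248:234,48', '250:234,51', '252:234,46', '254:237,49', '256:193,42', '258:135,26', '260:141,36', '262:135,17', '264:141,33']
0.0 [np.float64(230.3), np.float64(240.2), np.float64(253.5), np.float64(257.0)]
0.03 [np.float64(229.1), np.float64(238.9), np.float64(252.2), np.float64(255.7)]
0.09 [np.float64(226.4), np.float64(236.2), np.float64(249.4), np.float64(252.9)]
[(array([126.2, 274.4]), np.int32(309)), (array([346. , 296.7]), np.int32(266)), (array([320.3, 119.4]), np.int32(172))]
[ 0.774 -0.001  0.097]
[ 0.376 -0.115  0.053]
```

```bash
python3 -c "
from plant import r
print(r.finish_job())"
```

```text
the job is handed in; nothing more can be done
None
```

I handed the job in: the basket hangs on the stand's hook, let go, and the cover is shut. From the last pictures and forces the cover lies flat with its panel sprung back out, so the tab should be hooked under the lip, though I could not see it directly. The bottle and beaker measured in place and the tip box looked unmoved; the hand-in gave no verdict.

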